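Park the jig's spring plunger and draw the stop bar back

ROBOT

A 6-joint arm with a two-finger parallel gripper is mounted at the origin on a cart in front of the work surface, level with it; the furniture and walls round the work are solid. World frame = base frame: x ahead of the robot, y to its left, z up, the work surface at z = 0. Lengths are in mm, angles in rad, forces in N, time in s.
With the tool pointing down it reaches from about 300 to 850 mm from the base axis. Payload 4.2 kg.
Tool frame: the origin (TCP) lies on the centre line of the jaws, within the pads' length; the fingertips stand 17 mm ahead of it and the grasp point (between the pads) lies 2 mm behind it; z points along the fingers, y is the line along which they close (so a half turn about z gives the same grasp; the last joint's range is limited). The gripper opens to 91 mm and grips with 3 to 60 N. Pads are 32 mm wide; open, the fingers measure 118 mm over their backs; the gripper's body (76 mm by 178 mm) begins 60 mm behind the grasp point.
Start: joints at [-1.302, 0.32, 1.565, -0, 1.257, -0.02], TCP at [163.764, -551.201, 230.976] pointing down, gripper open.
Joint ranges: [-3.11, 3.11], [-0.84, 2.01], [0.21, 2.61], [-1.34, 4.49], [0.05, 2.63], [-2.56, 2.56]. Speed limits (rad/s): [2.57, 2.57, 3.14, 3.14, 3.14, 3.14].

INTERFACE

Orientations are given as a unit quaternion [x, y, z, w].
In Python, from rig import r, imaging gives the robot as it stands. The module is installed in compiled form; this text tells all that it offers.
- The arm moves only by the tool servo_tool, never from a script. Its argument "increments" is a list of rows, each a list of 7 numbers: the turn, a rotation vector about the tool's x, y, z each as a share of 0.5 rad, from -1 to 1, then the shift along the tool's x, y, z each as a share of 0.1 m, from -1 to 1, then the closure, from -1 (fully open) to 1 (shut), so that 0 is half open. In form: [[rx, ry, rz, x, y, z, claw], ...]. A call has 1 to 5 rows; each row shifts and turns the commanded pose from where the row before left it, along the tool's axes as they then stand; what a row does not reach is not made up. A row lasts 1/8 s, in which the tool goes at most 62.5 mm and 10.7 degrees, less where a joint would pass 70% of its speed; a pose out of reach is approached as far as the arm can. A call with a number of a shift or a turn outside -1 to 1 is refused whole. A call with a gripper value outside its range is refused whole. The fingers move at their own pace and stop on an object; the grip force is fixed at half the most. Time passes only in rows, so rows that do not move let the fingers close. It gives the time, the measured TCP pose, the force, the opening and the grip force at its end, in the units of the state.
- r.observe(): the state, without advancing time (a new reading comes with each control period).
- imaging.read_camera(name): name is "side" or "top"; returns a dict with "color" (384x512x3 uint8, red, green, blue), "mtx" (3x3 intrinsics, pixels), "k1" (the pictures are not rectified: a ray, as slopes to the right and down, at radius r is drawn at 1 + k1 r^2 times it, then the intrinsics apply), "camera_from_world" (4x4, takes a point from world to camera coordinates). Camera axes: x right, y up, looking along -z (the intrinsics and any distortion apply to the point x, -y, -z); pixel columns grow to the right and rows downward; lengths in mm; the calibration is good to about 2 mm. A picture is of the moment at which its call begins. There is no depth.
- r.sign_off(): hands the job in; it is judged then, once.
The state is a dict: "clock": time; "q": joint angles; "qd": joint speeds; "tau": joint torques, N m; "ee_pos": TCP position; "orientation": TCP orientation; "wrist_force": force on the tool from outside, world axes, zero at the start; "moment": the same for the moment, N m; "opening": finger opening in mm; "finger_force": force on a finger pad.
Only numpy, scipy, OpenCV 4.12 (cv2) and the standard library are available. Lean on these libraries where they do the work, as an engineer would, in place of code of your own. Each camera call takes 0.05 s, during which the arm holds its last target. There are 200 camera calls.

TASK

On the length-stop jig, pull the spring plunger's round black knob up and turn it clockwise to its stop, let it down into its rest notch and let go, so that it stays up by itself. Then take the wooden handle block and draw the freed stop bar fully out to its end stop, leaving the plunger parked and everything released. Be gentle: never force the knob against its stops, and leave the walnut block and the tape measure where they lie.

Things in the scene. Friction and masses are not known exactly. Their poses are not given: they have to be found in the camera images.
- jig: The jig, fixed on the table: plywood base 100 x 290 x 12 mm with a wooden fence, an aluminium bridge (72 x 48 mm, its top 52 mm above the table) and a flat steel stop bar that slides under the bridge. Origin: on the table straight below the plunger's upright axis; x across the jig, y along the bar toward its handle block, z up.
- collar (a point): Point on the plunger's axis 67 mm above the table, level with the land. Steel blocks stand on the bridge inside 16 mm radius, the highest to 77 mm: a deep slot along the jig's x, which holds the plunger's cross pin (4 mm thick, 29 mm long) when locked; clockwise of it the flat land, then the rest notch (5.5 mm wide, 3 mm below the land), then at once an upright stop post.
- stop_post (a point): Point on the axis at the stop post's top, 77 mm above the table; gives no angle. The notch's place is set differently on each jig: its middle lies somewhere from 0.85 to 1.35 rad clockwise (from above) of the slot, and the turning cross pin meets the post about 0.08 rad past it. Lifted, the knob turns nearly freely (0.05 N m); 0.1 N m is enough to feel the post, 0.25 N m damages it.
- knob_grip (a point): Centre of the plunger's round black fluted knob, 36 mm in diameter and 26 mm high, on the upright axis, 92 mm above the table when locked. It rises with the plunger.
- plunger: The spring plunger; pose of its axis at table height, rising with it. Lift: 0 locked, over 13 mm clears the land, 10 mm seated in the rest notch, 18 mm upper stop. Its spring pulls down with 5 N at 0 and 13 N at 16 mm. It can turn only when lifted, and not anticlockwise. Over 27 N between it and the slot, notch (pressing down included), stop post, upper stop or bar damages it.
- plunger_lift (a joint): Lift of the plunger in m: 0 locked, 0.010 seated in the rest notch, 0.018 at its upper stop.
- bar_handle (a point): Middle of the wooden handle block on the stop bar's end: 22 mm wide across the jig (x), 28 mm along it (y), from 22 to 66 mm above the table; this point lies 46 mm above the table and 95 mm from the plunger's axis along the jig's y when the bar is locked.
- stop_bar (a joint): Travel of the stop bar in m along the jig's y: 0 locked by the plunger's pin (about 1.5 mm play), 0.055 drawn fully out at its end stop. It slides with about 3 N of friction and stays where it is left.
- block_walnut: Walnut block 36 x 90 x 30 mm lying on the jig's bed beside the fence, origin at the centre of its underside. To be left alone.
- tape_measure: Yellow tape measure 65 x 73 x 35 mm lying on the table behind the jig, origin at the centre of its underside. To be left alone.

How it is judged:
By the outcome, as a careful person would: the job done as asked, in the order asked, and still so for the second after the job is handed in, with the robot touching nothing.
It also fails if it takes over 72 s, if anything falls off the work surface, if the arm or the gripper's body presses on something with over 40 N, if the wrist force passes 120 N, or if a joint passes its speed limit or range.

## Working session

There is one attempt and no reset: what is moved stays moved. The work goes in short steps, Python scripts to look and compute and a tool call to move; the robot and the scene stay as the last step left them, time stands still between calls to the robot, and variables do not carry over. Pictures are saved under pics/ and viewed, at most 10 in all, crops included, and the job is handed in when it is done.

Besides the shell and the picture viewer there is one more tool, called by a JSON object that holds its "fn" and its "kwargs". servo_tool: Moves the arm, as the interface text tells. Shift numbers are shares of 0.1 m and turn numbers shares of 0.5 rad, none past 1 either way. Its arguments: {"type":"object","properties":{"increments":{"type":"array","items":{"type":"array","items":{"type":"number"}}}},"required":["increments"]}

```bash
mkdir -p pics
python3 - <<'E'
from rig import r, imaging
import cv2,numpy as np
for n in("top","side"):
    d=imaging.read_camera(n); cv2.imwrite(f"pics/{n}1.png",cv2.resize(d["color"][:,:,::-1],(800,600),interpolation=cv2.INTER_CUBIC))
    print(n,d["mtx"].tolist(),d["k1"],np.round(d["camera_from_world"],3).tolist())
s=r.observe();print(s)
E
```

```text
top [[358.2322072038301, 0.0, 253.43950440943107], [0.0, 358.2322072038301, 193.15228153874142], [0.0, 0.0, 1.0]] -0.11382762709482974 [[-0.007, -1.0, 0.007, -52.304], [0.993, -0.006, 0.114, -620.28], [-0.114, 0.008, 0.993, -884.252], [0.0, 0.0, 0.0, 1.0]]
side [[352.3396908949442, 0.0, 255.7633548029515], [0.0, 352.3396908949442, 189.2860664669527], [0.0, 0.0, 1.0]] -0.0015714165848598578 [[-0.87, -0.493, -0.013, 511.178], [0.306, -0.561, 0.769, -281.627], [-0.387, 0.665, 0.639, -628.645], [0.0, 0.0, 0.0, 1.0]]
{'clock': 0.1, 'q': array([-1.30198294e+00,  3.20232329e-01,  1.56551998e+00, -2.56704584e-05,
        1.25740567e+00, -1.99762305e-02]), 'qd': array([ 0.00194552, -0.00112512, -0.00315273,  0.00030075,  0.0007438 ,
       -0.00026355]), 'tau': array([ 1.07976910e-03, -4.13332665e+01, -2.32509255e+01,  7.30034150e-02,
        4.21612489e-02, -4.85714611e-05]), 'ee_pos': array([ 163.65258407, -550.79022473,  230.21621596]), 'orientation': array([ 9.89592297e-01,  1.43897442e-01, -1.09239259e-04, -7.75097112e-04]), 'wrist_force': array([ 0.7227353 , -0.23507974, -0.42952627]), 'moment': array([ 0.0028204, -0.0035923,  0.0177698]), 'finger_force': 0.0, 'opening': 91.06639343151407}
```

View pics/top1.png

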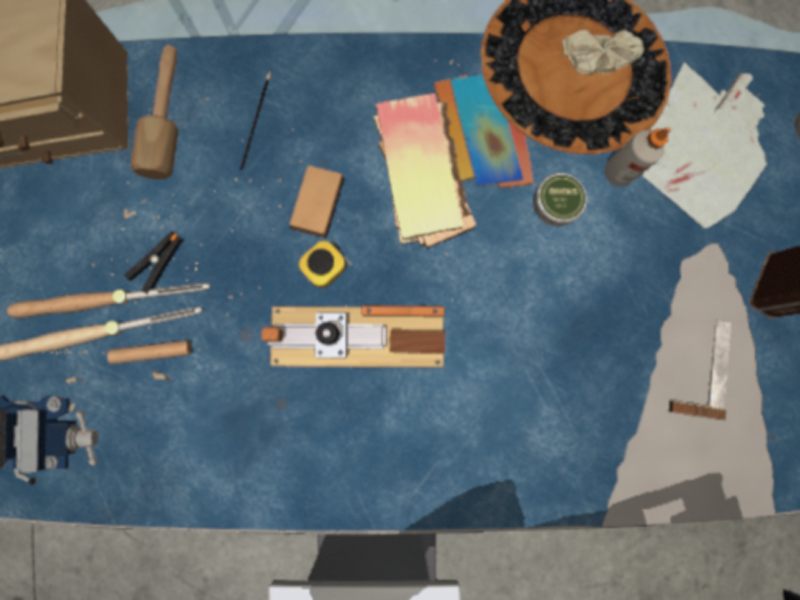

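View pics/side1.png

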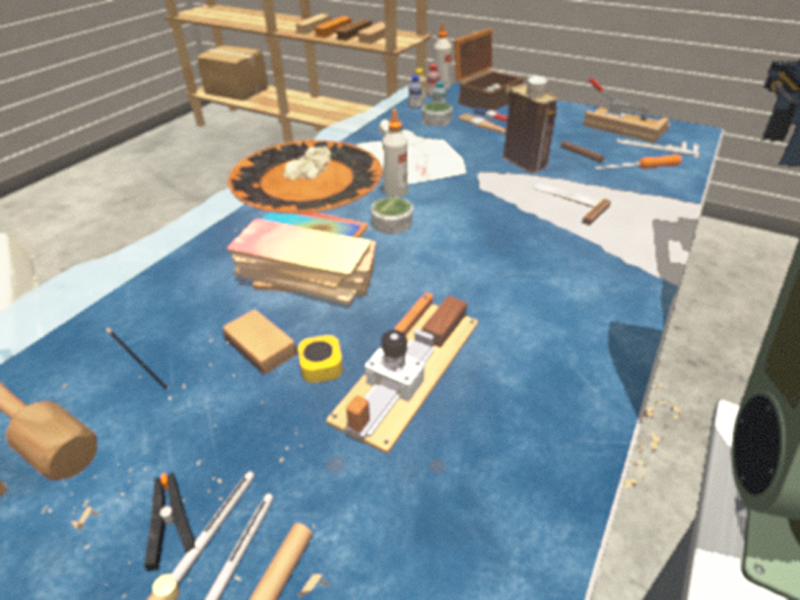

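The top view shows the jig with base corners at about (271,307) and (444,367), knob at (327,333) and handle block at (271,333). In the side view the knob is at (394,343) and the handle at (358,413). Next I segment both and triangulate.

```bash
cat > h.py <<'E'
from rig import r, imaging
import cv2,numpy as np
def ray(d,uv):
    K=d["mtx"];p=cv2.undistortPoints(np.array([[uv]],float),K,np.array([d["k1"],0,0,0.]))[0,0]
    T=d["camera_from_world"];R=T[:3,:3]
    return -R.T@T[:3,3], R.T@np.array([p[0],-p[1],-1])
def atz(d,uv,z):
    o,v=ray(d,uv);return o+v*(z-o[2])/v[2]
def tri(rs):
    A=0;b=0
    for o,v in rs:
        v=v/np.linalg.norm(v);P=np.eye(3)-np.outer(v,v);A=A+P;b=b+P@o
    x=np.linalg.solve(A,b);return x,[round(float(np.linalg.norm(np.cross(x-o,v/np.linalg.norm(v)))),1) for o,v in rs]
def blob(mask,uv,rad):
    m=np.zeros(mask.shape,np.uint8);cv2.circle(m,tuple(int(round(a)) for a in uv),rad,1,-1);m&=mask.astype(np.uint8)
    n,l,st,c=cv2.connectedComponentsWithStats(m);i=1+np.argmax(st[1:,4]);return c[i],st[i]
E
python3 - <<'E'
from h import *
S=.64
D={n:imaging.read_camera(n) for n in("top","side")}
pk={"top":(327,333),"side":(394,343)};ph={"top":(271,333),"side":(358,413)}
K=[];H=[]
for n,d in D.items():
    c=d["color"].astype(int);g=c.max(2)
    b,st=blob(g<75,np.array(pk[n])*S,12);print(n,"knob",b,st);K.append(ray(d,b))
    hsv=cv2.cvtColor(d["color"],cv2.COLOR_RGB2HSV)
    b,st=blob((hsv[...,0]<14)&(hsv[...,1]>110)&(g>70),np.array(ph[n])*S,13);print(n,"handle",b,st);H.append(ray(d,b))
    if n=="top": print("top handle z66",atz(d,b,66),"knob z102",atz(d,blob(g<75,np.array(pk[n])*S,12)[0],102))
print("K",tri(K));print("H",tri(H))
t=D["top"]
for p in[(271,307),(444,307),(444,367),(271,366)]:print(atz(t,np.array(p)*S,12).round(1))
a=cv2.resize(t["color"][185:245,160:295,::-1],(800,356),interpolation=cv2.INTER_CUBIC)
b=cv2.resize(D["side"]["color"][195:290,200:327,::-1],(320,240),interpolation=cv2.INTER_CUBIC)
im=np.zeros((600,800,3),np.uint8);im[:356]=a;im[358:598,:320]=b;cv2.imwrite("pics/c2.png",im)
E
```

```text
top knob [209.91071429 213.        ] [203 207  14  13 112]
top handle [173.41304348 213.4673913 ] [168 209  12   9  92]
top handle z66 [567.04000783 142.3372973   66.        ] knob z102 [565.61172722  47.44526117 102.        ]
side knob [245. 221.] [245 221   1   1   1]
side handle [228.91333333 266.53333333] [223 256  13  20 150]
K (array([573.77066035,  52.940426  ,  86.35436697]), [8.1, 8.1])
H (array([567.80838209, 147.31486949,  41.32046835]), [0.8, 0.8])
[615.2 154.7  12. ]
[ 613.3 -137.7   12. ]
[ 512.6 -136.1   12. ]
[515.8 153.2  12. ]
```

View pics/c2.png

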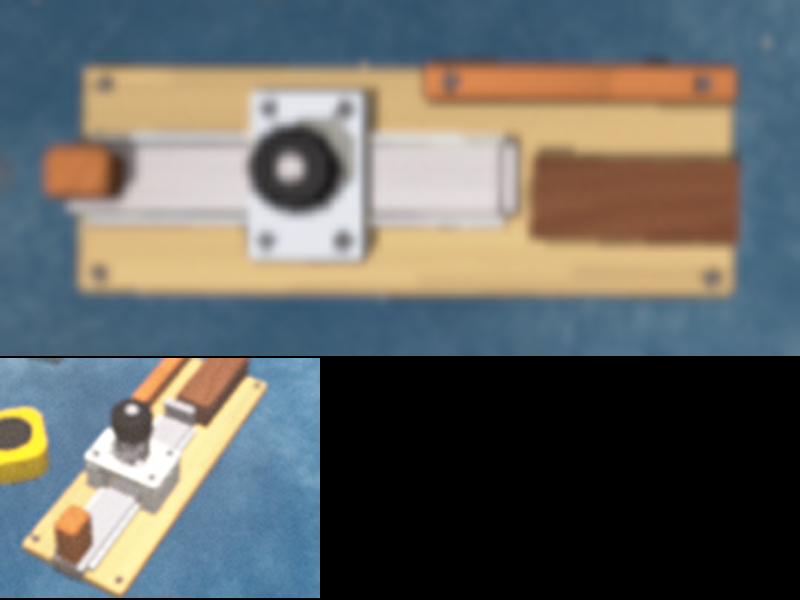

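The crop shows the knob disc centred at crop (293,168) and the handle top at (80,171). In the side crop the knob centre is near (131,66). The jig's y axis runs along world +y with about -0.01 rad of yaw.

Run:
```python
from h import *
D={n:imaging.read_camera(n) for n in("top","side")}
t,s=D["top"],D["side"]
print(atz(t,(209.6,213.2),100), atz(s,(252,221.1),92), tri([ray(t,(209.6,213.2)),ray(s,(252,221.1))]))
o=r.observe()
from scipy.spatial.transform import Rotation as R
print(R.from_quat(o["orientation"]).as_matrix().round(4),o["ee_pos"])
```

```text
[565.26017293  48.41027186 100.        ] [565.05044686  53.68328813  92.        ] (array([566.53129912,  50.05313284,  88.02254647]), [0.6, 0.6])
[[ 9.586e-01  2.848e-01 -2.000e-04]
 [ 2.848e-01 -9.586e-01  5.000e-04]
 [-0.000e+00 -6.000e-04 -1.000e+00]] [ 163.71174794 -551.05507538  230.65439045]
```

{"fn": "servo_tool", "kwargs": {"increments": [[0,0,-0.36,0,0,0,-1],[0,0,-0.36,0,0,0,-1],[0,0,-0.36,0,0,0,-1],[0,0,-0.36,0,0,0,-1],[0,0,-0.36,0,0,0,-1]]}}

```text
clock: 0.92
ee_pos: [163.8, -551.1, 230.9]
orientation: [0.827, 0.562, 0.0, -0.0]
wrist_force: [0.1, 0.4, -0.6]
opening: 91.1
finger_force: 0.0
```

{"fn": "servo_tool", "kwargs": {"increments": [[0,0,-0.36,0,0,0,-1],[0,0,-0.36,0,0,0,-1],[0,0,0,0.5,0.335,0,-1],[0,0,0,0.5,0.335,0,-1],[0,0,0,0.5,0.335,0,-1]]}}

```text
clock: 1.55
ee_pos: [268.3, -402.0, 230.9]
orientation: [0.715, 0.699, 0.0, 0.0]
wrist_force: [0.8, 1.5, 0.2]
opening: 91.2
finger_force: 0.0
```

{"fn": "servo_tool", "kwargs": {"increments": [[0,0,0,0.5,0.335,0,-1],[0,0,0,0.5,0.335,0,-1],[0,0,0,0.5,0.335,0,-1],[0,0,0,0.5,0.335,0,-1],[0,0,0,0.5,0.335,0,-1]]}}

```text
clock: 2.17
ee_pos: [441.4, -155.5, 231.2]
orientation: [0.715, 0.699, 0.0, 0.001]
wrist_force: [0.5, -0.9, -0.1]
opening: 91.2
finger_force: 0.0
```

{"fn": "servo_tool", "kwargs": {"increments": [[0,0,0,0.5,0.335,0,-1],[0,0,0,0.5,0.335,0,-1],[0,0,0,0.5,0.335,0,-1],[0,0,0,0.4,0.25,0,-1],[0,0,0,0,0,0,-1]]}}

```text
clock: 2.8
ee_pos: [571.4, 32.6, 230.3]
orientation: [0.713, 0.701, 0.0, -0.0]
wrist_force: [-1.0, -0.7, -0.3]
opening: 91.1
finger_force: 0.0
```

{"fn": "servo_tool", "kwargs": {"increments": [[0,0,0,0.18,-0.054,0,-1],[0,0,0,0,0,0.5,-1],[0,0,0,0,0,0.5,-0.5],[0,0,0,0,0,0.15,-0.5],[0,0,0,0,0,0,-0.3]]}}

```text
clock: 3.42
ee_pos: [564.8, 47.8, 116.1]
orientation: [0.715, 0.699, -0.0, -0.0]
wrist_force: [0.2, -0.0, 0.1]
opening: 63.9
finger_force: 0.0
```

Run:
```python
from h import *
D={n:imaging.read_camera(n) for n in("top","side")}
a=cv2.resize(D["side"]["color"][175:265,190:310,::-1],(800,600),interpolation=cv2.INTER_CUBIC)
cv2.imwrite("pics/s3.png",a)
o=r.observe();print(o["ee_pos"],o["opening"],o["wrist_force"],o["moment"],o["q"])
s=D["side"]
```

```text
[566.38498027  48.04020614 117.95268947] 59.86144374151259 [ 0.44685459  0.07525513 -0.49425183] [-0.05630572 -0.11232605 -0.01990071] [6.43789553e-02 4.01473174e-01 1.74582449e+00 9.73661562e-06
 9.90605144e-01 8.69468637e-02]
```

View pics/s3.png

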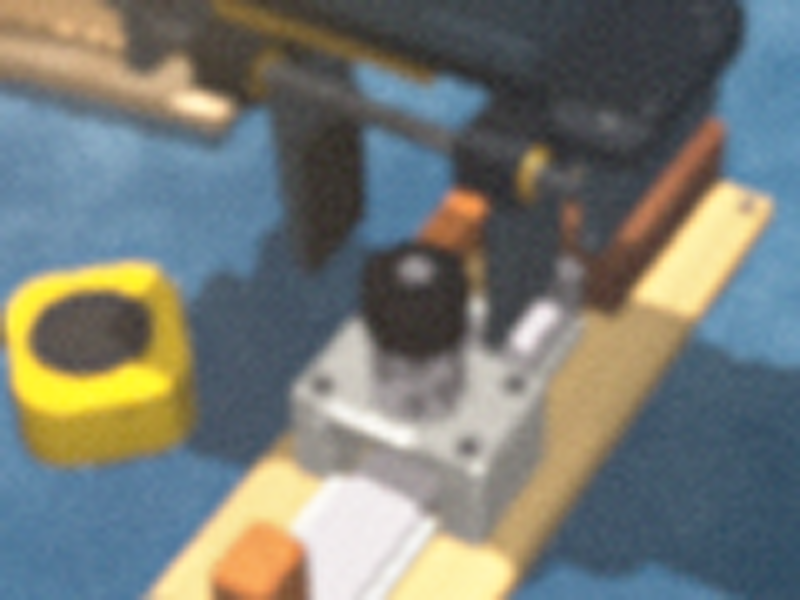

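The side crop shows the knob at (413,300), with the fingers straddling it. I'll lower onto it and probe gently while watching the forces.

{"fn": "servo_tool", "kwargs": {"increments": [[0,0,0,0.01,0,0.19,-0.2],[0,0,0,0,0,0,0],[0,0,0,0,0,0,0.08],[0,0,0,0,0,0,0.1],[0,0,0,0,0,0,0.1]]}}

```text
clock: 4.15
ee_pos: [565.5, 49.1, 97.5]
orientation: [0.715, 0.699, 0.0, 0.0]
wrist_force: [-0.2, 1.0, -0.8]
opening: 41.0
finger_force: 0.0
```

{"fn": "servo_tool", "kwargs": {"increments": [[0,0,0,0,0,0,0.12],[0,0,0,0,0,0,0.12],[0,0,0,0,0,0,0.13],[0,0,0,0,0,0,0.13]]}}

```text
clock: 4.65
ee_pos: [565.3, 49.1, 96.9]
orientation: [0.715, 0.699, 0.0, 0.0]
wrist_force: [0.3, 0.1, 0.9]
opening: 39.6
finger_force: 0.1
```

{"fn": "servo_tool", "kwargs": {"increments": [[0,0,0,0,0,0,0.15],[0,0,0,0,0,0,0.15],[0,0,0,0,0,0,0.15]]}}

```text
clock: 5.03
ee_pos: [565.4, 49.1, 97.0]
orientation: [0.715, 0.699, 0.0, 0.0]
wrist_force: [1.4, -0.7, -0.3]
opening: 38.7
finger_force: 0.7
```

{"fn": "servo_tool", "kwargs": {"increments": [[0,0,0,0,0,0,0.17],[0,0,0,0,0,0,0.17],[0,0,0,0,0,0,0.17]]}}

```text
clock: 5.4
ee_pos: [565.6, 49.1, 97.0]
orientation: [0.715, 0.699, 0.0, 0.0]
wrist_force: [3.1, 0.3, -0.8]
opening: 37.7
finger_force: 1.4
```

{"fn": "servo_tool", "kwargs": {"increments": [[0,0,0,0,0.011,0,0.05],[0,0,0.35,0,0,0,0.0],[0,0,0.35,0,0,0,0.0],[0,0,0.35,0,0,0,0.0],[0,0,0.35,0,0,0,0.0]]}}

```text
clock: 6.02
ee_pos: [565.2, 49.1, 96.7]
orientation: [0.912, 0.409, -0.001, -0.0]
wrist_force: [0.9, -0.2, -0.2]
opening: 45.9
finger_force: 0.0
```

{"fn": "servo_tool", "kwargs": {"increments": [[0,0,0.35,0,0,0,0.0],[0,0,0.35,0,0,0,0.0],[0,0,0.35,0,0,0,0.0],[0,0,0.35,0,0,0,0.0],[0,0,0.34,0,0,0,0.0]]}}

```text
clock: 6.65
ee_pos: [565.2, 49.1, 96.7]
orientation: [1.0, -0.013, -0.001, 0.0]
wrist_force: [0.6, -1.3, 0.8]
opening: 45.9
finger_force: 0.0
```

{"fn": "servo_tool", "kwargs": {"increments": [[0,0,0,0,0,0,0.09],[0,0,0,0,0,0,0.12],[0,0,0,0,0,0,0.12],[0,0,0,0,0,0,0.12]]}}

```text
clock: 7.15
ee_pos: [566.2, 49.1, 96.9]
orientation: [1.0, -0.01, -0.0, 0.0]
wrist_force: [-0.6, 0.2, 0.9]
opening: 40.0
finger_force: 0.0
```

{"fn": "servo_tool", "kwargs": {"increments": [[0,0,0,0,0,0,0.15],[0,0,0,0,0,0,0.15],[0,0,0,0,0,0,0.15]]}}

```text
clock: 7.52
ee_pos: [566.2, 49.1, 96.9]
orientation: [1.0, -0.011, -0.0, 0.0]
wrist_force: [0.4, 1.1, -0.4]
opening: 38.7
finger_force: 0.0
```

{"fn": "servo_tool", "kwargs": {"increments": [[0,0,0,0,0,0,0.17],[0,0,0,0,0,0,0.17],[0,0,0,0,0,0,0.17]]}}

```text
clock: 7.9
ee_pos: [566.3, 49.1, 96.9]
orientation: [1.0, -0.011, 0.0, 0.0]
wrist_force: [0.5, 0.0, -0.5]
opening: 37.7
finger_force: 0.0
```

{"fn": "servo_tool", "kwargs": {"increments": [[0,0,0,0,0,0,0.0],[0,0,-0.35,0,0,0,0.0],[0,0,-0.35,0,0,0,0.0],[0,0,-0.35,0,0,0,0.0],[0,0,-0.35,0,0,0,0.0]]}}

```text
clock: 8.52
ee_pos: [566.3, 49.1, 96.9]
orientation: [0.942, 0.336, 0.0, 0.0]
wrist_force: [-0.1, -0.6, 0.5]
opening: 45.4
finger_force: 0.0
```

{"fn": "servo_tool", "kwargs": {"increments": [[0,0,-0.35,0,0,0,0.0],[0,0,-0.35,0,0,0,0.0],[0,0,-0.35,0,0,0,0.0],[0,0,-0.35,0,0,0,0.0],[0,0,-0.32,0,0,0,0.0]]}}

```text
clock: 9.15
ee_pos: [566.3, 49.1, 96.9]
orientation: [0.716, 0.698, -0.0, 0.0]
wrist_force: [0.1, 0.4, 0.1]
opening: 45.7
finger_force: 0.0
```

{"fn": "servo_tool", "kwargs": {"increments": [[0,0,0,0,0,0,0.09],[0,0,0,0,0,0,0.17],[0,0,0,0,0,0,0.17],[0,0,0,0,0,0,0.17]]}}

```text
clock: 9.65
ee_pos: [566.3, 49.1, 96.9]
orientation: [0.719, 0.695, -0.0, 0.0]
wrist_force: [-0.1, -0.4, 0.2]
opening: 37.4
finger_force: 0.0
```

{"fn": "servo_tool", "kwargs": {"increments": [[0,0,0,0,0,0,0.2],[0,0,0,0,0,0,0.24],[0,0,0,0,0,0,0.24]]}}

```text
clock: 10.02
ee_pos: [566.8, 49.1, 97.0]
orientation: [0.718, 0.696, 0.0, 0.0]
wrist_force: [1.8, 0.4, -0.6]
opening: 35.3
finger_force: 30.0
```

{"fn": "servo_tool", "kwargs": {"increments": [[0,0,0,0,0,-0.05,0.5],[0,0,0,0,0,-0.05,0.5],[0,0,0,0,0,-0.05,0.5],[0,0,0,0,0,-0.01,0.5],[0,0,0,0,0,0,0.5]]}}

```text
clock: 10.65
ee_pos: [566.6, 49.0, 112.0]
orientation: [0.718, 0.696, 0.0, 0.0]
wrist_force: [5.7, 0.3, -13.1]
opening: 35.4
finger_force: 30.0
```

Run:
```python
from rig import r
o=r.observe();print(o["ee_pos"],o["wrist_force"],o["moment"],o["q"])
```

```text
[566.56004552  49.04903731 112.01352568] [  5.67891412   0.26648906 -13.14263338] [-0.03324001 -1.42660382 -0.01253306] [ 6.62467349e-02  4.09548794e-01  1.74986691e+00 -2.40986291e-04
  9.81921836e-01  9.83411086e-02]
```

{"fn": "servo_tool", "kwargs": {"increments": [[0,0,0.1,0,0.004,0,0.5],[0,0,0.2,0,0,0,0.5]]}}

```text
clock: 10.9
ee_pos: [566.5, 49.0, 111.8]
orientation: [0.769, 0.639, -0.0, -0.0]
wrist_force: [5.5, 1.6, -13.4]
opening: 35.8
finger_force: 30.0
```

```bash
cat > o.py <<'E'
from rig import r
import numpy as np
o=r.observe();q=o["orientation"]
print(o["ee_pos"].round(1),o["wrist_force"].round(1),o["moment"].round(3),"q6-start",round(o["q"][5]-.0983,3),"yaw cw",round(2*np.arctan2(.696,.718)-2*np.arctan2(q[1],q[0]),3),o["opening"].round(1))
E
python3 o.py
```

```text
Traceback (most recent call last):
  File "o.py", line 4, in <module>
    print(o["ee_pos"].round(1),o["wrist_force"].round(1),o["moment"].round(3),"q6-start",round(o["q"][5]-.0983,3),"yaw cw",round(2*np.arctan2(.696,.718)-2*np.arctan2(q[1],q[0]),3),o["opening"].round(1))
                                                                                                                                                                                    ^^^^^^^^^^^^^^^^^^
AttributeError: 'float' object has no attribute 'round'
```

```bash
sed -i 's/o\["opening"\].round(1)/round(o["opening"],1)/' o.py; python3 o.py
```

```text
[566.5  49.  111.8] [  5.5   1.6 -13.4] [-0.109 -1.243  0.011] q6-start 0.153 yaw cw 0.154 35.8
```

{"fn": "servo_tool", "kwargs": {"increments": [[0,0,0.16,0,0,0,0.5],[0,0,0.16,0,0,0,0.5],[0,0,0.16,0,0,0,0.5],[0,0,0.16,0,0,0,0.5],[0,0,0,0,0,0,0.5]]}}

```text
clock: 11.52
ee_pos: [566.3, 49.0, 111.8]
orientation: [0.86, 0.51, -0.001, -0.0]
wrist_force: [5.2, 0.7, -13.5]
opening: 35.4
finger_force: 30.0
```

```bash
python3 o.py
```

```text
[566.3  49.  111.8] [  5.2   0.7 -13.5] [-0.073 -1.158 -0.035] q6-start 0.469 yaw cw 0.47 35.4
```

{"fn": "servo_tool", "kwargs": {"increments": [[0,0,0.16,0.003,0.006,0,0.5],[0,0,0.16,0,0,0,0.5],[0,0,0.16,0,0,0,0.5],[0,0,0.16,0,0,0,0.5],[0,0,0,0,0,0,0.5]]}}

```text
clock: 12.15
ee_pos: [566.2, 49.1, 112.0]
orientation: [0.93, 0.367, -0.001, -0.001]
wrist_force: [3.4, 0.4, -14.4]
opening: 35.7
finger_force: 30.0
```

```bash
python3 o.py
```

```text
[566.2  49.1 112. ] [  3.4   0.4 -14.4] [ 0.121 -0.65  -0.056] q6-start 0.788 yaw cw 0.789 35.7
```

{"fn": "servo_tool", "kwargs": {"increments": [[0,0,0.08,0,0,0,0.5],[0,0,0.08,0,0,0,0.5],[0,0,0,0,0,0,0.5]]}}

```text
clock: 12.52
ee_pos: [566.2, 49.2, 112.2]
orientation: [0.944, 0.329, -0.001, -0.001]
wrist_force: [1.8, 1.4, -13.8]
opening: 34.9
finger_force: 30.0
```

```bash
python3 o.py
```

```text
[566.2  49.2 112.2] [  1.8   1.4 -13.8] [ 0.174 -0.465  0.038] q6-start 0.868 yaw cw 0.869 34.9
```

{"fn": "servo_tool", "kwargs": {"increments": [[0,0,0.08,0,0,0,0.5],[0,0,0,0,0,0,0.5]]}}

```text
clock: 12.78
ee_pos: [566.3, 49.2, 112.4]
orientation: [0.951, 0.31, -0.001, -0.001]
wrist_force: [1.5, 2.4, -14.2]
opening: 35.3
finger_force: 30.0
```

```bash
python3 o.py
```

```text
[566.3  49.2 112.4] [  1.5   2.4 -14.2] [ 0.392 -0.293 -0.005] q6-start 0.908 yaw cw 0.909 35.3
```

{"fn": "servo_tool", "kwargs": {"increments": [[0,0,0.08,0,0,0,0.5],[0,0,0,0,0,0,0.5]]}}

```text
clock: 13.02
ee_pos: [566.3, 49.3, 112.5]
orientation: [0.957, 0.291, -0.001, -0.001]
wrist_force: [0.1, 2.0, -13.2]
opening: 35.4
finger_force: 30.0
```

```bash
python3 o.py
```

```text
[566.3  49.3 112.5] [  0.1   2.  -13.2] [ 0.395 -0.136  0.002] q6-start 0.948 yaw cw 0.949 35.4
```

{"fn": "servo_tool", "kwargs": {"increments": [[0,0,0.04,0,0,0,0.5],[0,0,0,0,0,0,0.5]]}}

```text
clock: 13.28
ee_pos: [566.4, 49.3, 112.6]
orientation: [0.96, 0.281, -0.001, -0.0]
wrist_force: [-0.6, 2.3, -13.8]
opening: 35.3
finger_force: 30.0
```

```bash
sed -i 's/3),"yaw/4),"tau6",round(o["tau"][5],3),"yaw/' o.py; python3 o.py
```

```text
[566.4  49.3 112.6] [ -0.6   2.3 -13.8] [ 0.641  0.103 -0.009] q6-start 0.9694 tau6 0.027 yaw cw 0.971 35.3
```

Joint 6 turns out to be stiff, so feeling for the post is risky. I'll use small dips to detect the notch instead: steps of at most 0.07 rad can't hit the post, because the seating window is ±0.05 rad.

{"fn": "servo_tool", "kwargs": {"increments": [[0,0,0,0,0,0.016,0.5],[0,0,0,0,0,0.016,0.5],[0,0,0,0,0,0,0.5]]}}

```text
clock: 13.65
ee_pos: [566.7, 49.3, 109.9]
orientation: [0.96, 0.281, -0.001, -0.0]
wrist_force: [-3.5, 2.6, -9.0]
opening: 35.3
finger_force: 30.0
```

```bash
python3 o.py
```

```text
[566.7  49.3 109.9] [-3.5  2.6 -9. ] [0.846 0.738 0.027] q6-start 0.9698 tau6 0.004 yaw cw 0.971 35.3
```

{"fn": "servo_tool", "kwargs": {"increments": [[0,0,0,0,0,0.006,0.5],[0,0,0,0,0,0,0.5]]}}

```text
clock: 13.9
ee_pos: [566.8, 49.3, 109.8]
orientation: [0.96, 0.281, -0.0, -0.0]
wrist_force: [-4.9, 3.0, -6.0]
opening: 35.5
finger_force: 30.0
```

```bash
python3 o.py
```

```text
[566.8  49.3 109.8] [-4.9  3.  -6. ] [ 0.911  0.907 -0.004] q6-start 0.9697 tau6 0.005 yaw cw 0.971 35.5
```

{"fn": "servo_tool", "kwargs": {"increments": [[0,0,0,-0.003,-0.002,-0.022,0.5],[0,0,-0.12,0,0,0,0.5],[0,0,0,0,0,0.016,0.5],[0,0,0,0,0,0.006,0.5],[0,0,0,0,0,0,0.5]]}}

```text
clock: 14.52
ee_pos: [566.7, 49.2, 109.8]
orientation: [0.951, 0.309, -0.0, -0.0]
wrist_force: [-4.1, 3.1, -6.4]
opening: 35.3
finger_force: 30.0
```

```bash
python3 o.py
```

```text
[566.7  49.2 109.8] [-4.1  3.1 -6.4] [0.917 0.974 0.053] q6-start 0.911 tau6 0.018 yaw cw 0.912 35.3
```

{"fn": "servo_tool", "kwargs": {"increments": [[0,0,0,-0.002,-0.002,-0.022,0.5],[0,0,0.26,0,0,0,0.5],[0,0,0,0,0,0.016,0.5],[0,0,0,0,0,0.006,0.5],[0,0,0,0,0,0,0.5]]}}

```text
clock: 15.15
ee_pos: [566.7, 49.3, 109.7]
orientation: [0.969, 0.248, 0.0, -0.0]
wrist_force: [-3.7, 4.7, -7.6]
opening: 34.9
finger_force: 30.0
```

```bash
python3 o.py
```

```text
[566.7  49.3 109.7] [-3.7  4.7 -7.6] [ 1.028e+00  9.390e-01 -1.000e-03] q6-start 1.038 tau6 -0.014 yaw cw 1.039 34.9
```

{"fn": "servo_tool", "kwargs": {"increments": [[0,0,0,0,-0.004,-0.022,0.5],[0,0,0.14,0,0,0,0.5],[0,0,0,0,0,0.016,0.5],[0,0,0,0,0,0.006,0.5],[0,0,0,0,0,0,0.5]]}}

```text
clock: 15.78
ee_pos: [566.5, 49.4, 109.1]
orientation: [0.977, 0.213, 0.0, 0.0]
wrist_force: [-1.4, 2.6, -11.5]
opening: 35.4
finger_force: 30.0
```

```bash
python3 o.py
```

```text
[566.5  49.4 109.1] [ -1.4   2.6 -11.5] [0.921 0.6   0.014] q6-start 1.1099 tau6 -0.031 yaw cw 1.11 35.4
```

{"fn": "servo_tool", "kwargs": {"increments": [[0,0,0,0,0,0.01,0.5],[0,0,0,0,0,0,0.5]]}}

```text
clock: 16.02
ee_pos: [566.6, 49.4, 108.2]
orientation: [0.977, 0.213, 0.0, 0.0]
wrist_force: [-2.4, 3.3, -9.5]
opening: 35.1
finger_force: 30.0
```

```bash
python3 o.py
```

```text
[566.6  49.4 108.2] [-2.4  3.3 -9.5] [ 0.856  0.696 -0.023] q6-start 1.1105 tau6 -0.053 yaw cw 1.111 35.1
```

{"fn": "servo_tool", "kwargs": {"increments": [[0,0,0.03,0,0,0.008,0.5],[0,0,0,0,0,0,0.5]]}}

```text
clock: 16.27
ee_pos: [566.5, 49.4, 107.3]
orientation: [0.979, 0.205, 0.0, 0.0]
wrist_force: [-2.8, 2.9, -9.6]
opening: 35.2
finger_force: 30.0
```

```bash
python3 o.py
```

```text
[566.5  49.4 107.3] [-2.8  2.9 -9.6] [ 0.859  0.619 -0.018] q6-start 1.1258 tau6 -0.003 yaw cw 1.126 35.2
```

{"fn": "servo_tool", "kwargs": {"increments": [[0,0,0,0,0,0.004,0.5],[0,0,0,0,0,0,0.2],[0,0,0,0,0,0,0.1],[0,0,0,0,0,0,0.0]]}}

```text
clock: 16.77
ee_pos: [568.6, 48.9, 108.6]
orientation: [0.979, 0.206, 0.003, 0.001]
wrist_force: [0.0, 0.1, -0.3]
opening: 45.6
finger_force: 0.0
```

```bash
python3 o.py
```

```text
[568.6  48.9 108.6] [ 0.   0.1 -0.3] [-0.04  -0.03   0.013] q6-start 1.1256 tau6 -0.0 yaw cw 1.126 45.6
```

{"fn": "servo_tool", "kwargs": {"increments": [[0,0,0,0,0,0,-0.3],[0,0,0,0,0,-0.5,-0.3],[0,0,0,0,0,-0.5,-0.3],[0,0,-0.36,0,0,0,-0.3],[0,0,-0.36,0,0,0,-0.3]]}}

```text
clock: 17.4
ee_pos: [567.2, 49.2, 208.2]
orientation: [0.925, 0.38, 0.001, 0.001]
wrist_force: [-0.6, 0.1, -0.0]
opening: 59.2
finger_force: 0.0
```

{"fn": "servo_tool", "kwargs": {"increments": [[0,0,-0.36,0,0,0,-0.1],[0,0,-0.36,0,0,0,-0.1],[0,0,-0.36,0,0,0,-0.1],[0,0,-0.36,0,0,0,-0.1],[0,0,0,0,0,0,-0.1]]}}

```text
clock: 18.02
ee_pos: [566.8, 49.3, 207.2]
orientation: [0.735, 0.679, 0.0, 0.0]
wrist_force: [0.3, -0.2, -0.5]
opening: 50.2
finger_force: 0.0
```

```bash
python3 o.py
python3 - <<'E'
from h import *
s=imaging.read_camera("side")
cv2.imwrite("pics/s4.png",cv2.resize(s["color"][175:265,190:310,::-1],(800,600),interpolation=cv2.INTER_CUBIC))
E
```

```text
[566.8  49.3 207.2] [ 0.3 -0.2 -0.5] [-0.091 -0.084  0.031] q6-start 0.0478 tau6 -0.374 yaw cw 0.048 50.2
```

View pics/s4.png

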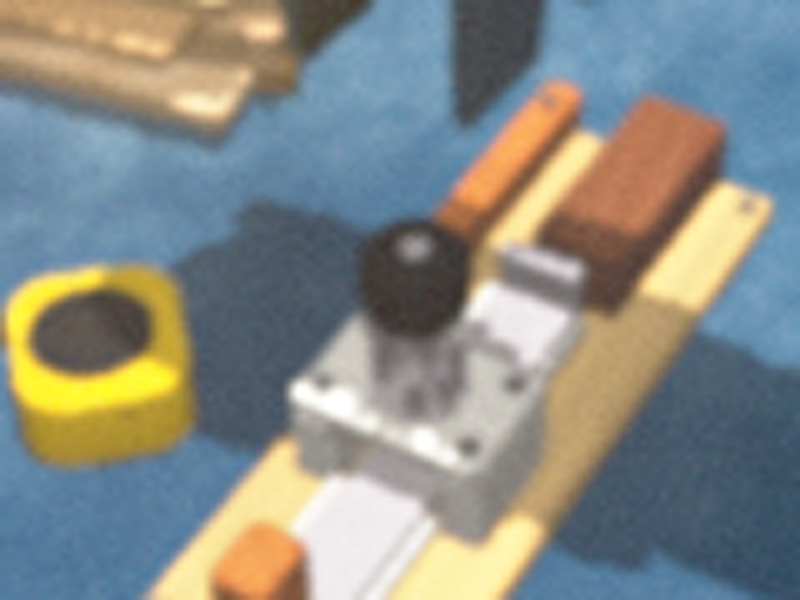

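The knob highlight rose from row 270 to 247 in the crop, about 10 mm, so the plunger is parked in its notch. Now the handle.

{"fn": "servo_tool", "kwargs": {"increments": [[0,0,-0.134,0,0,0,-0.1],[0,0,0,0.48,0.003,0,-0.1],[0,0,0,0.47,0.003,0,-0.1],[0,0,0,0,0,0.5,-0.1],[0,0,0,0,0,0.5,-0.1]]}}

```text
clock: 18.7
ee_pos: [568.7, 145.3, 106.5]
orientation: [0.711, 0.703, 0.001, 0.001]
wrist_force: [0.7, 0.2, 0.5]
opening: 50.0
finger_force: 0.0
```

{"fn": "servo_tool", "kwargs": {"increments": [[0,0,0,0,0,0,-0.1],[0,0,0,0,0,0.2,-0.1],[0,0,0,0,0,0.29,-0.1],[0,0,0,0,0,0,0.3],[0,0,0,0,0,0,0.4]]}}

```text
clock: 19.32
ee_pos: [569.7, 144.7, 60.2]
orientation: [0.711, 0.703, 0.002, 0.001]
wrist_force: [0.7, 1.1, -0.2]
opening: 33.3
finger_force: 0.0
```

```bash
python3 o.py
```

```text
[569.7 144.7  60.2] [ 0.7  1.1 -0.2] [-0.042 -0.112 -0.039] q6-start 0.1418 tau6 0.005 yaw cw -0.02 33.3
```

{"fn": "servo_tool", "kwargs": {"increments": [[0,0,0,0,0,0,0.44],[0,0,0,0,0,0,0.44],[0,0,0,0,0,0,0.46],[0,0,0,0,0,0,0.46]]}}

```text
clock: 19.82
ee_pos: [568.1, 144.4, 58.0]
orientation: [0.711, 0.704, 0.0, 0.0]
wrist_force: [0.5, 1.1, -0.3]
opening: 24.9
finger_force: 0.0
```

```bash
python3 o.py
```

```text
[568.1 144.4  58. ] [ 0.5  1.1 -0.3] [-0.004 -0.077 -0.003] q6-start 0.1412 tau6 0.0 yaw cw -0.021 24.9
```

{"fn": "servo_tool", "kwargs": {"increments": [[0,0,0,0,0,0,0.52],[0,0,0,0,0,0,0.6],[0,0,0,0,0,0,0.65],[0,0,0,0.05,0,0,0.65],[0,0,0,0.05,0,0,0.65]]}}

```text
clock: 20.45
ee_pos: [568.4, 154.3, 57.9]
orientation: [0.711, 0.704, -0.0, 0.0]
wrist_force: [1.3, -2.8, -0.1]
opening: 21.6
finger_force: 30.0
```

```bash
python3 o.py
```

```text
[568.4 154.3  57.9] [ 1.3 -2.8 -0.1] [-0.501 -0.415 -0.175] q6-start 0.1583 tau6 -0.2 yaw cw -0.021 21.6
```

{"fn": "servo_tool", "kwargs": {"increments": [[0,0,0,0.1,0,0,0.65],[0,0,0,0.1,0,0,0.65],[0,0,0,0.1,0,0,0.65],[0,0,0,0.1,0,0,0.65],[0,0,0,0.02,0,0,0.65]]}}

```text
clock: 21.08
ee_pos: [568.9, 197.4, 57.9]
orientation: [0.71, 0.704, 0.0, 0.0]
wrist_force: [4.2, -3.1, -1.8]
opening: 21.7
finger_force: 30.0
```

{"fn": "servo_tool", "kwargs": {"increments": [[0,0,0,0.01,0,0,0.65],[0,0,0,0.01,0,0,0.65],[0,0,0,0,0,0,0.65]]}}

```text
clock: 21.45
ee_pos: [568.9, 198.4, 58.0]
orientation: [0.711, 0.703, 0.0, 0.0]
wrist_force: [4.6, -2.5, -2.1]
opening: 21.6
finger_force: 30.0
```

{"fn": "servo_tool", "kwargs": {"increments": [[0,0,0,0.008,0,0,0.65],[0,0,0,0,0,0,0.65]]}}

```text
clock: 21.7
ee_pos: [568.9, 199.1, 58.0]
orientation: [0.711, 0.704, 0.0, 0.0]
wrist_force: [4.8, -2.3, -2.6]
opening: 21.9
finger_force: 30.0
```

{"fn": "servo_tool", "kwargs": {"increments": [[0,0,0,0.005,0,0,0.65],[0,0,0,0,0,0,0.65]]}}

```text
clock: 21.95
ee_pos: [568.9, 199.5, 58.0]
orientation: [0.711, 0.704, 0.0, 0.0]
wrist_force: [4.2, -1.6, -2.0]
opening: 22.0
finger_force: 30.0
```

{"fn": "servo_tool", "kwargs": {"increments": [[0,0,0,0.008,0,0,0.65],[0,0,0,0,0,0,0.65]]}}

```text
clock: 22.2
ee_pos: [568.9, 199.5, 57.9]
orientation: [0.711, 0.704, -0.0, 0.001]
wrist_force: [5.1, -5.8, -2.5]
opening: 22.0
finger_force: 30.0
```

{"fn": "servo_tool", "kwargs": {"increments": [[0,0,0,0.006,0,0,0.65],[0,0,0,0,0,0,0.65]]}}

```text
clock: 22.45
ee_pos: [568.9, 199.5, 57.9]
orientation: [0.711, 0.704, -0.001, 0.001]
wrist_force: [3.9, -7.5, -0.9]
opening: 22.0
finger_force: 30.0
```

End stop reached: y holds at 199.5 while the force rises. Next I relieve the load, open the jaws and rise.

{"fn": "servo_tool", "kwargs": {"increments": [[0,0,0,-0.008,0,0,0.65],[0,0,0,0,0,0,0.4],[0,0,0,0,0,0,0.0],[0,0,0,0,0,0,-0.1],[0,0,0,0,0,-0.2,-0.1]]}}

```text
clock: 23.08
ee_pos: [567.0, 200.2, 76.6]
orientation: [0.711, 0.704, -0.002, -0.001]
wrist_force: [0.3, 0.1, 0.2]
opening: 49.8
finger_force: 0.0
```

{"fn": "servo_tool", "kwargs": {"increments": [[0,0,0,0,0,-0.5,-0.1],[0,0,0,0,0,-0.5,-0.1],[0,0,0,0,0,-0.3,-0.1],[0,0,0,0,0,0,-0.1],[0,0,0,0,0,0,-0.1]]}}

```text
clock: 23.7
ee_pos: [567.7, 200.2, 206.6]
orientation: [0.711, 0.704, -0.001, -0.001]
wrist_force: [-0.4, -0.9, -1.1]
opening: 50.0
finger_force: 0.0
```

```bash
python3 o.py
python3 - <<'E'
from h import *
D={n:imaging.read_camera(n) for n in("top","side")}
a=cv2.resize(D["top"]["color"][160:250,130:300,::-1],(560,296),interpolation=cv2.INTER_CUBIC)
b=cv2.resize(D["side"]["color"][175:300,190:310,::-1],(288,300),interpolation=cv2.INTER_CUBIC)
im=np.zeros((600,560,3),np.uint8);im[:296]=a;im[300:,:288]=b;cv2.imwrite("pics/f5.png",im)
E
```

```text
[567.7 200.2 206.6] [-0.4 -0.9 -1.1] [-0.007 -0.075  0.03 ] q6-start 0.2314 tau6 0.001 yaw cw -0.021 50.0
```

View pics/f5.png

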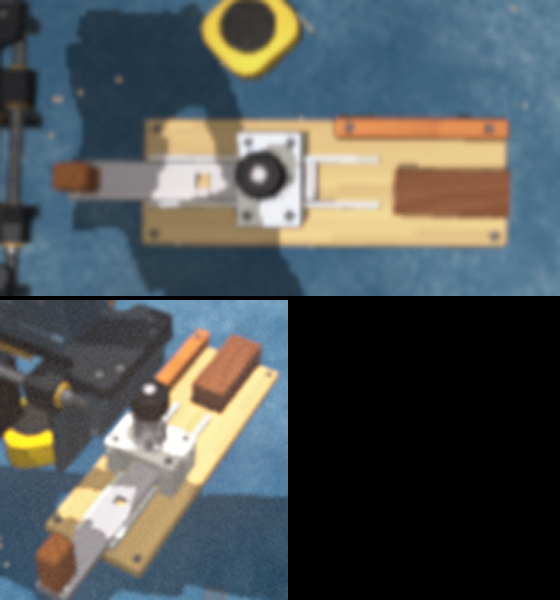

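The final picture shows the bar drawn out with its rear head at the bridge, near (310,180). The knob is still raised at (262,175), and the walnut block and tape measure have not moved.

```bash
python3 -c "
from rig import r
print(r.sign_off())"
```

```text
the job is handed in; nothing more can be done
None
```

The job is handed in: the plunger is parked in its rest notch and the stop bar is drawn out to its end stop, with everything released. I found the notch by dipping the knob in small turns rather than turning it all the way to the stop post, because the last joint was too stiff to feel the post safely.

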